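# Stopper the oil flask and hold the chilled well's sprung lid for a colleague

## Robot

A 6-joint arm with a two-finger parallel gripper is mounted at the origin on the work surface. World frame = base frame: x ahead of the robot, y to its left, z up, the work surface at z = 0. Lengths are in m, angles in rad, forces in N, time in s.
With the tool pointing down it reaches from about 0.25 to 0.725 m from the base axis. Payload 4 kg.
Tool frame: the origin (TCP) lies at the very end of the fingers, on their centre line; the grasp point (between the pads) lies 19 mm behind it; z points along the fingers, y is the line along which they close (so a half turn about z gives the same grasp; the last joint's range is limited). The gripper opens to 85 mm and grips with 20 to 120 N. Pads are 22 mm wide; open, the fingers measure 114 mm over their backs; the gripper's body (76 mm by 85 mm) begins 54 mm behind the grasp point. The pads swing forward as they close: fully open they stand 13 mm farther back than shut.
Start: joints at [-1.111, 0.241, 0.005, 1.335, 0, 1.571], TCP at [0.222, -0.448, 0.193] pointing down, gripper open.
Joint ranges: [-2.72, 2.72], [-1.05, 1.87], [-1.09, 1.28], [-1.99, 2.15], [-1.42, 1.44], [-3.14, 3.14]. Speed limits (rad/s): [2.79, 2.79, 3.14, 3.14, 3.14, 3.14].

## Interface

Orientations are given as a unit quaternion [x, y, z, w].
In Python, from workcell import telemetry, vision, workorder gives the robot as it stands.
- The arm moves only by the shell command python3 -m inch 'ROWS'. ROWS is JSON, a list of rows, each a list of 3 entries, a list of its own where there are three numbers: the turn, a rotation vector about the tool's x, y, z scaled (see below), then the shift along the tool's x, y, z scaled (see below), then the closure, from -1 (fully open) to 1 (shut). A call has 1 to 10 rows; each row shifts and turns the commanded pose from where the row before left it, along the tool's axes as they then stand; what a row does not reach is not made up. The controller multiplies each number of a shift by 0.3 m and each number of a turn by 360 degrees. A row lasts 1/12 s, in which the tool goes at most 41.7 mm and 7.16 degrees, less where a joint would pass 70% of its speed; a pose out of reach is approached as far as the arm can. A call with a number of a shift or a turn outside -1 to 1 is refused whole. A call with a gripper value outside its range is refused whole. The fingers move at their own pace and stop on an object; the grip force is fixed at half the most. Time passes only in rows, so rows that do not move let the fingers close. It gives the time, the measured TCP pose, the force, the opening and the grip force at its end, in the units of the state.
- telemetry.get_obs(): the state, without advancing time (a new reading comes with each control period).
- vision.camera(name): name is "side" or "top"; returns a dict with "img" (420x560x3 uint8, red, green, blue), "fov_y" (degrees; the focal length in pixels is half the picture's height over the tangent of half this angle, whatever the lens; pixels are square), "cx", "cy" (the principal point, pixels), "pose" (4x4, takes a point from camera to world coordinates). Camera axes: x right, y up, looking along -z (the intrinsics and any distortion apply to the point x, -y, -z); pixel columns grow to the right and rows downward; lengths in m; the calibration is good to about 2 mm. A picture is of the moment at which its call begins. There is no depth.
- workorder.job_done(): hands the job in; it is judged then, once.
The state is a dict: "clock": time; "joint_pos": joint angles; "joint_vel": joint speeds; "tau": joint torques, N m; "eef_pos": TCP position; "tool_rot": TCP orientation; "ft_force": force on the tool from outside, world axes, zero at the start; "ft_torque": the same for the moment, N m; "grip_width": finger opening in m; "grasp_force": force on a finger pad.
Only numpy, scipy, OpenCV 4.12 (cv2) and the standard library are available. Lean on these libraries where they do the work, as an engineer would, in place of code of your own. Each camera call takes 0.05 s, during which the arm holds its last target. There are 200 camera calls.

## Task

A colleague is about to put the oil flask away in the chilled well: first set the stopper fully home in the flask's neck and leave the flask standing where it is. Then take the well's sprung lid by its bar handle, raise it clearly past its balance point without letting it swing right open, and ease it back to just below that point (within ten degrees), so that it would fall shut by itself if let go. Finish there, still gripping the handle and holding the lid still; leave the cheeses alone.

Things in the scene. Friction and masses are not known exactly. Their poses are not given: they have to be found in the camera images.
- stopper: Loose stopper, 45 g (varies by a third), standing upright on its narrow end on the slate. Tapered cork plug 26 mm long, 24 mm across at the foot and 30 mm at the top; above it a wooden flange disc 42 mm across and 5 mm thick; above that a round wooden knob 26 mm across and 26 mm tall to grip (57 mm tall in all). Origin at the centre of the foot, z up along its axis.
- flask: Loose round white stoneware flask, 350 g (varies by a third), 88 mm tall: body 72 mm across up to 46 mm high, sloping shoulder, then a straight open neck 45 mm across outside from 62 mm high up to the rim. Stands upright on the slate, 130 mm or more from the stopper. Origin at the centre of its underside, z up.
- mouth (a point): Centre of the flask's mouth at rim height, 88 mm above the flask's underside. The neck's bore is 34 mm across (straight, more than 26 mm deep), so the plug goes in with 2 mm to spare on each side until its flange rests on the rim: the stopper's origin is then 26 mm below this point.
- slate: Fixed dark slate board 290 x 270 mm, 15 mm thick, on the counter to one side of the well (either side). Flask and stopper stand on the half nearer the robot, two loose cheeses and a fixed blank price card 61 mm tall on the far half. Origin at the centre of its underside, x away from the robot.
- well: Fixed steel chilled well (insulated box), 210 mm deep (its x) x 310 mm wide (its y) x 135 mm high, with cheeses inside and a glass lid on top. Origin at the centre of its underside; its front faces -x, towards the robot, give or take 0.2 rad of yaw.
- hinge (a point): Middle of the lid's hinge axis, at the well's rear top edge: 97 mm behind the well's origin, 141 mm above the counter. The axis runs along the well's y.
- handle (a point): Round steel bar handle of the lid, 14 mm thick, 200 mm long along its y, 50 mm in front of the lid's front edge on two posts 85 mm either side of its middle; 43 mm of free air between bar and lid, nothing under it; the rules call the bar lid_c0. Point at its middle, 255 mm from the hinge axis, x towards the hinge; turns with the lid. Lid shut: 141 mm up; it rises on an arc away from the robot.
- lid (a joint): Lid angle: 0 shut (at the start), grows as the handle rises, stop at 1.40 rad. Framed glass, 12 mm thick, 205 mm from axis to front edge, torsion springs at the hinge, little friction. Balance point at 0.85 rad (49 degrees; bar 333 mm above the counter): below it the lid falls shut (about 1.3 N down at the bar when shut, fading to none at 0.85), above it the springs swing it open.
- round: Bystander: loose small round white cheese, 88 mm across, 36 mm high, on the far half of the slate. Origin at the centre of its underside.
- wedge: Bystander: loose cheese wedge, 85 mm long, 58 mm wide and 50 mm high, on the far half of the slate. Origin under it, 50 mm from its point.
Things that resemble listed ones, but are neither listed nor needed, are in the scene too. There is more than one size of the flask; the one meant has the size given above.

How it is judged:
On the way, in this order (a step that is already met when the one before it is completed fails the run):
1. the stopper is fully home in the upright flask's neck and let go (z of stopper in the frame of mouth below -0.0235 m and distance between stopper and mouth below 0.03 m and angle between the z axis of stopper and the z axis of flask, either way round below 0.1 rad and angle between flask's own z axis and vertical below 0.1 rad and contact force between the fingers and stopper below 0.05 N), for 0.3 s.
2. the lid, held by its handle, is clearly past its balance point (0.85 rad) (value of joint lid above 0.88 rad and contact force between the fingers and lid_c0 above 1 N), for 0.1 s.
At the end, for the whole second after the job is handed in: Lid still between 0.675 and 0.842 rad (balance 0.85), held only by fingers gripping the bar, for the last second; stopper in the neck, flange within 2.5 mm of the rim and in line; flask upright within 40 mm of where it stood (value of joint lid between 0.675 and 0.842 rad and velocity of joint lid between -0.05 and 0.05 rad/s and contact force between the fingers and lid_c0 above 1 N and contact force between well and flask below 0.05 N and contact force between well and stopper below 0.05 N and contact force between well and round below 0.05 N and contact force between well and wedge below 0.05 N and z of stopper in the frame of mouth below -0.0235 m and distance between stopper and mouth below 0.03 m and angle between the z axis of stopper and the z axis of flask, either way round below 0.1 rad and angle between flask's own z axis and vertical below 0.1 rad and distance of flask from where it was at the start of the episode below 0.04 m); the arm keeps its last pose, push and grip.
It fails at once if the lid is let swing right open (value of joint lid above 1.25 rad).
It fails at once if a cheese is shifted by more than 25 mm (distance of any of round, wedge from where it was at the start of the episode above 0.025 m).
It also fails if it takes over 64 s, if anything falls off the work surface, if the arm or the gripper's body presses on something with over 40 N, if the wrist force passes 120 N, or if a joint passes its speed limit or range.

## Working session

There is one attempt and no reset: what is moved stays moved. The work goes in short steps, Python scripts to look and compute and a shell command to move; the robot and the scene stay as the last step left them, time stands still between calls to the robot, and variables do not carry over. Pictures are saved under pics/ and viewed, at most 10 in all, crops included, and the job is handed in when it is done.

```bash
mkdir -p pics; python3 - <<'E'
from workcell import telemetry, vision
import cv2,numpy as np
o=telemetry.get_obs();print(o['clock'],o['eef_pos'],o['tool_rot'],o['grip_width'])
for n in("side","top"):
    c=vision.camera(n);cv2.imwrite(f"pics/{n}0.png",c["img"][:,:,::-1])
    print(n,c["fov_y"],c["cx"],c["cy"],[k for k in c if k!='img']);print(np.round(c["pose"],4).tolist())
E
```

```text
0.0 [ 0.22155882 -0.44743957  0.19161093] [ 9.73688919e-01  2.27878954e-01 -2.44243792e-04 -1.00613736e-03] 0.08542509037619538
side 51.233113991360966 282.20406497931333 201.2637455480336 ['fov_y', 'cx', 'cy', 'pose']
[[0.032, -0.9124, 0.408, 1.0046], [0.9995, 0.0285, -0.0148, 0.0409], [0.0019, 0.4082, 0.9129, 1.0169], [0.0, 0.0, 0.0, 1.0]]
top 57.56316575724922 281.9976991337827 211.4685821394316 ['fov_y', 'cx', 'cy', 'pose']
[[-0.0169, 0.9831, -0.1822, 0.4263], [-0.9999, -0.0172, 0.0001, 0.073], [-0.003, 0.1821, 0.9833, 0.8727], [0.0, 0.0, 0.0, 1.0]]
```

View pics/side0.png

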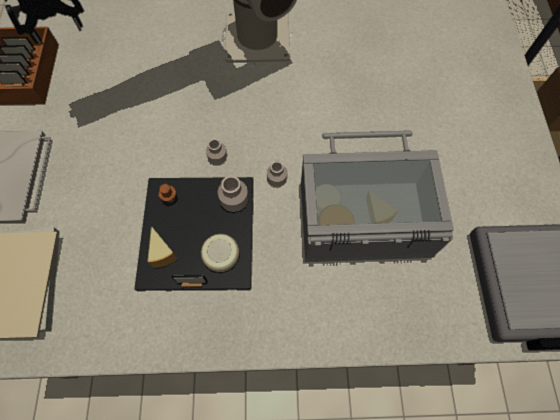

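View pics/top0.png

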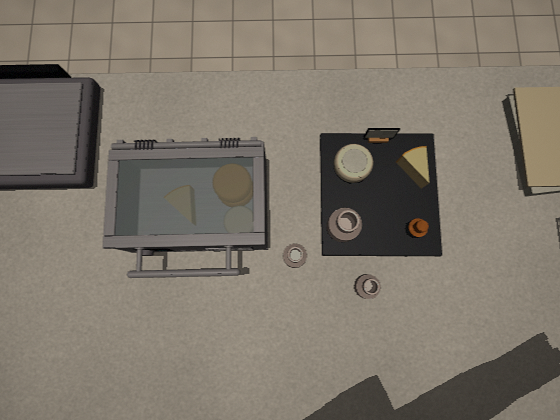

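The side view shows three flask-like vessels: side (216,152), (277,174) and (232,192), which appear in top at (368,286), (295,255) and (346,222). Only (232,192)/(346,222) stands on the slate and is the large one, so it fits. The stopper is at side (167,193) and top (419,228). The bar handle is in side at (325–411,134) and in top at (128–241,273). Next is one enlarged crop to confirm and pick points.

```bash
cat > h.py <<'E'
import numpy as np, cv2
from workcell import telemetry, vision
def cam(n):
    c=vision.camera(n); c['f']=210/np.tan(np.radians(c['fov_y'])/2); return c
def ray(c,p):
    d=np.array([(p[0]-c['cx'])/c['f'],-(p[1]-c['cy'])/c['f'],-1]); P=np.array(c['pose'])
    d=P[:3,:3]@d; return P[:3,3],d/np.linalg.norm(d)
def atz(c,p,z):
    o,d=ray(c,p); return o+d*(z-o[2])/d[2]
def proj(c,X):
    P=np.array(c['pose']); q=P[:3,:3].T@(np.array(X)-P[:3,3])
    return np.array([c['cx']+c['f']*q[0]/-q[2], c['cy']-c['f']*q[1]/-q[2]])
def tri(c1,p1,c2,p2):
    A=np.zeros((3,3));b=np.zeros(3);R=[]
    for c,p in((c1,p1),(c2,p2)):
        o,d=ray(c,p);M=np.eye(3)-np.outer(d,d);A+=M;b+=M@o;R.append((o,d))
    X=np.linalg.solve(A,b); return X,[np.linalg.norm(np.cross(X-o,d)) for o,d in R]
E
python3 - <<'E'
import cv2,numpy as np
s=cv2.imread('pics/side0.png');t=cv2.imread('pics/top0.png')
def cr(im,x,y,w,h,k):
    o=cv2.resize(im[y:y+h,x:x+w],None,fx=k,fy=k,interpolation=cv2.INTER_CUBIC)
    for i in range(0,w,10): cv2.line(o,(i*k,0),(i*k,6 if i%50 else 14),(0,255,0),1)
    for j in range(0,h,10): cv2.line(o,(0,j*k),(6 if j%50 else 14,j*k),(0,255,0),1)
    return o
a=np.hstack([cr(s,150,140,66,50,6),cr(s,204,140,66,50,6)])
a=np.hstack([cr(s,210,165,50,50,6),cr(s,150,175,40,50,6),cr(s,200,140,40,50,6)])
b=np.hstack([cr(t,320,200,50,50,6),cr(t,400,205,40,50,6),cr(t,350,265,40,50,6)])
cv2.imwrite('pics/crop1.png',np.vstack([a,b]))
E
```

```text
(no output)
```

View pics/crop1.png

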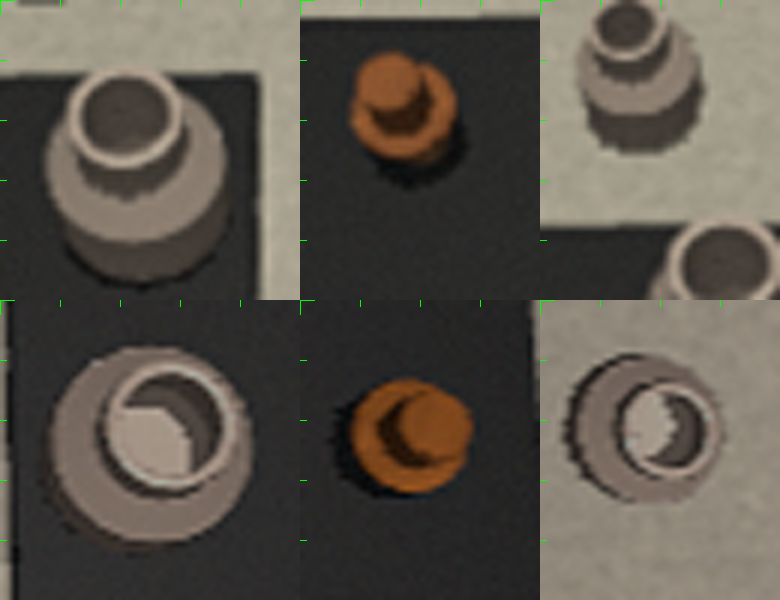

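The crop confirms it. In side the large flask's rim is centred at (230.6,184.3), and the knob top is at (164.3,188.1). In top they're at (348.1,220.9) and (422.3,225.8). The vessel beside the slate is clearly smaller. Now I triangulate these and crop the bar.

```bash
python3 - <<'E'
from h import *
s=cam('side');t=cam('top')
X,e=tri(s,(230.6,184.3),t,(348.1,220.9));print('rim',X,e)
for c,p,w in((s,(230.6,184.3),19.5),(t,(348.1,220.9),21.7)):
    print(' dia',w/c['f']*abs((np.linalg.inv(np.array(c['pose']))@np.r_[X,1])[2]))
K,e=tri(s,(164.3,188.1),t,(422.3,225.8));print('knob',K,e)
for n,a,b in(('L',(325,134.5),(241,272)),('R',(411,133),(128,274))): print(n,tri(s,a,t,b))
for n,a,b in(('slateNW',(148.5,178.5),(440.5,255)),('slate2',(253.5,178),(323,255))): print(n,tri(s,a,t,b))
def cr(im,x,y,w,h,k):
    o=cv2.resize(im[y:y+h,x:x+w],None,fx=k,fy=k,interpolation=cv2.INTER_CUBIC)
    for i in range(0,w,10): cv2.line(o,(i*k,0),(i*k,6),(0,255,0),1)
    for j in range(0,h,10): cv2.line(o,(0,j*k),(6,j*k),(0,255,0),1)
    return o[:,:,::-1]
cv2.imwrite('pics/crop2.png',np.vstack([cr(s['img'],300,120,130,50,6),cr(t['img'],120,235,130,50,6)]))
E
```

```text
rim [ 0.54753131 -0.06264533  0.09929379] [np.float64(0.0006079819331704077), np.float64(0.0006079819331704)]
 dia 0.04552938822162416
 dia 0.04442484397180823
knob [ 0.53873637 -0.22427061  0.07088727] [np.float64(0.00082411593310747), np.float64(0.0008241159331074107)]
L (array([0.44684773, 0.15639238, 0.14458503]), [np.float64(0.0042896649195228245), np.float64(0.004289664919522794)])
R (array([0.44666194, 0.36493849, 0.14163216]), [np.float64(0.0009973665617556732), np.float64(0.0009973665617556537)])
slateNW (array([ 0.48030679, -0.28312317,  0.01004297]), [np.float64(0.001833085065243684), np.float64(0.0018330850652437712)])
slate2 (array([ 0.4852999 , -0.01625503,  0.0077857 ]), [np.float64(0.0014818460947117547), np.float64(0.0014818460947117493)])
```

View pics/crop2.png

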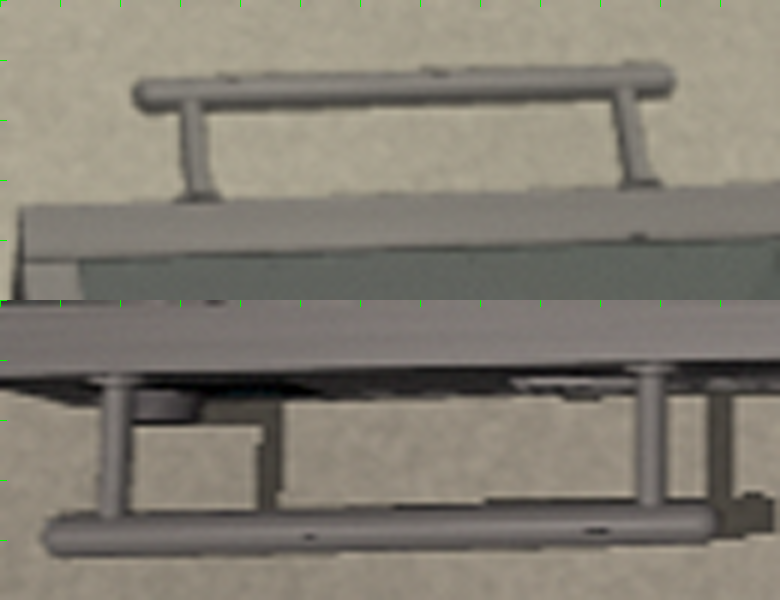

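Heights agree: the rim measures 0.099 against an expected 0.103, the knob top 0.071 against 0.072, and the rim is 45 mm across. In side the bar ends are (321.8,135.4) and (412.1,132.9); in top they're (238.6,271.6) and (126.6,274.1). I compute the bar while turning the tool to yaw 0.

```bash
python3 - <<'E'
from h import *
s=cam('side');t=cam('top')
L=tri(s,(321.8,135.4),t,(238.6,271.6));R=tri(s,(412.1,132.9),t,(126.6,274.1));print(L,R)
d=R[0]-L[0];print('len',np.linalg.norm(d),'yaw deg',np.degrees(np.arctan2(d[1],d[0])),'mid',(L[0]+R[0])/2)
E
python3 -m inch '[[[0,0,0.0183],[0,0,0],-1],[[0,0,0.0183],[0,0,0],-1],[[0,0,0.0183],[0,0,0],-1],[[0,0,0.0183],[0,0,0],-1],[[0,0,0],[0,0,0],-1]]'
python3 -m inch '[[[0,0,0],[0.05,-0.035,0],-1],[[0,0,0],[0.1,-0.07,0],-1],[[0,0,0],[0.1,-0.07,0],-1],[[0,0,0],[0.1,-0.07,0],-1],[[0,0,0],[0.1,-0.07,0],-1],[[0,0,0],[0.1,-0.07,0],-1],[[0,0,0],[0.1,-0.07,0],-1],[[0,0,0],[0.1,-0.07,0],-1],[[0,0,0],[0.1,-0.07,0],-1],[[0,0,0],[0.05,-0.035,0],-1]]'
```

```text
(array([0.44749333, 0.15509523, 0.14240596]), [np.float64(0.001747131965019022), np.float64(0.001747131965019006)]) (array([0.44651851, 0.36754026, 0.14171925]), [np.float64(0.000997368785790282), np.float64(0.0009973687857903412)])
len 0.21244837486217408 yaw deg 90.26290523440048 mid [0.44700592 0.26131775 0.14206261]
clock: 0.72
eef_pos: [0.2219, -0.448, 0.1924]
tool_rot: [1.0, -0.001, -0.0, -0.0]
ft_force: [0.6, 0.5, 0.0]
grip_width: 0.0852
grasp_force: 0.0
clock: 1.55
eef_pos: [0.4949, -0.2564, 0.1922]
tool_rot: [1.0, 0.003, 0.001, -0.0]
ft_force: [0.8, -0.2, 0.5]
grip_width: 0.0854
grasp_force: 0.0
```

```bash
python3 -m inch '[[[0,0,0],[0.073,-0.053,0],-1],[[0,0,0],[0.073,-0.054,0.05],-1],[[0,0,0],[0,0,0.1],-1],[[0,0,0],[0,0,0.1],-1],[[0,0,0],[0,0,0.05],-1],[[0,0,0],[0,0,0],-1],[[0,0,0],[0,0,0],-1]]'
python3 - <<'E'
from h import *
o=telemetry.get_obs();print(o['eef_pos'])
a=cam('side')['img'];b=cam('top')['img']
f=lambda im,x,y:cv2.resize(im[y:y+70,x:x+70],None,fx=5,fy=5,interpolation=cv2.INTER_CUBIC)[:,:,::-1]
cv2.imwrite('pics/c3.png',np.hstack([f(a,130,155),f(b,385,190)]))
E
```

```text
clock: 2.13
eef_pos: [0.535, -0.2266, 0.1017]
tool_rot: [1.0, 0.001, -0.001, -0.0]
ft_force: [1.2, -0.5, -0.3]
grip_width: 0.0853
grasp_force: 0.0
[ 0.53497438 -0.22664757  0.1016956 ]
```

View pics/c3.png

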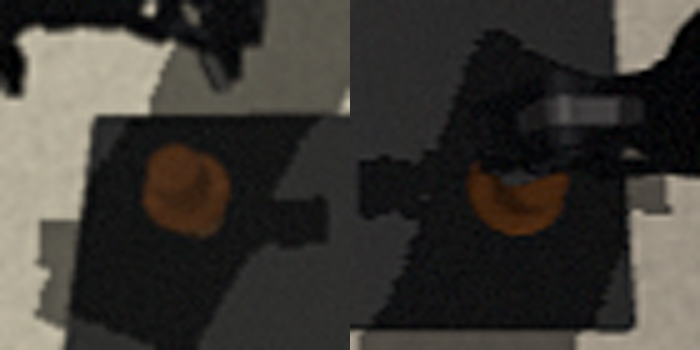

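The stopper is untouched in the open jaws' shadow: side at (166,193), top at (419,228). I correct by 4 mm / 2 mm, descend and close.

```bash
python3 -m inch '[[[0,0,0],[0.012,-0.008,0.03],-1],[[0,0,0],[0,0,0.05],-1],[[0,0,0],[0,0,0.05],-1],[[0,0,0],[0,0,0.04],-1],[[0,0,0],[0,0,0],-1],[[0,0,0],[0,0,0],-1]]'; python3 -m inch '[[[0,0,0],[0,0,0],1],[[0,0,0],[0,0,0],1],[[0,0,0],[0,0,0],1],[[0,0,0],[0,0,0],1],[[0,0,0],[0,0,0],1],[[0,0,0],[0,0,0],1],[[0,0,0],[0,0,0],1],[[0,0,0],[0,0,0],1]]'
```

```text
clock: 2.73
eef_pos: [0.5395, -0.2246, 0.0517]
tool_rot: [1.0, 0.0, 0.0, -0.0]
ft_force: [0.1, 0.1, -0.1]
grip_width: 0.0854
grasp_force: 0.0
clock: 3.4
eef_pos: [0.5393, -0.2246, 0.0515]
tool_rot: [1.0, -0.0, -0.0, 0.0]
ft_force: [0.5, -0.3, -0.0]
grip_width: -0.0002
grasp_force: 0.0
```

The fingers shut on nothing, so I look.

```bash
python3 -m inch '[[[0,0,0],[0,0,-0.1],1],[[0,0,0],[-0.1,0,-0.1],1],[[0,0,0],[-0.1,0,-0.1],1],[[0,0,0],[-0.1,0,0],1],[[0,0,0],[-0.1,0,0],1]]'
python3 - <<'E'
from h import *
a=cam('side')['img'];b=cam('top')['img']
f=lambda im,x,y:cv2.resize(im[y:y+130,x:x+130],None,fx=3,fy=3,interpolation=cv2.INTER_CUBIC)[:,:,::-1]
cv2.imwrite('pics/c4.png',np.hstack([f(a,130,150),f(b,315,140)]))
E
```

```text
clock: 3.82
eef_pos: [0.4209, -0.2254, 0.1427]
tool_rot: [1.0, 0.0, 0.002, 0.001]
ft_force: [0.4, -0.4, -0.7]
grip_width: 0.0004
grasp_force: 0.0
```

View pics/c4.png

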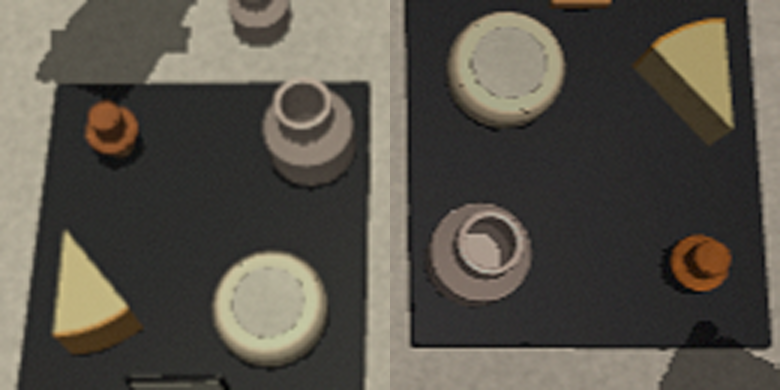

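The stopper is upright and hardly moved: side (165,189), top (421.7,225.7). So the fingers closed clear of it. I check where the tip really appears against where it should project.

```bash
python3 - <<'E'
from h import *
o=telemetry.get_obs();print(o['eef_pos'],o['clock'])
s=cam('side');t=cam('top');out=[]
for c in(s,t):
    p=proj(c,o['eef_pos']);print(p, proj(c,[0.5387,-0.2243,.072]), proj(c,[0.5387,-0.2243,.015]))
    x,y=[int(v)-50 for v in p];x=max(x,0);y=max(y,0);im=c['img'][y:y+100,x:x+100];print(x,y)
    g=cv2.resize(im,None,fx=4,fy=4,interpolation=cv2.INTER_CUBIC)[:,:,::-1].copy()
    g=np.clip(g.astype(float)*2.,0,255).astype(np.uint8)
    cv2.circle(g,(int((p[0]-x+.5)*4),int((p[1]-y+.5)*4)),3,(0,0,255),1);out.append(g)
cv2.imwrite('pics/c5.png',np.hstack(out))
E
```

```text
[ 0.41575627 -0.22377578  0.14063605] 3.9167
[161.71588029 128.54226218] [164.5227124  187.96483237] [170.04224621 197.85221841]
111 78
[441.27870203 285.2599508 ] [422.9186037  225.76598828] [413.85202817 229.43223829]
391 235
```

View pics/c5.png

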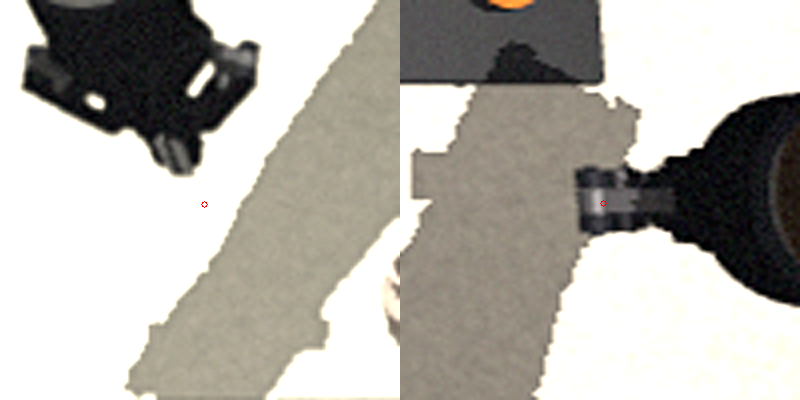

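```bash
python3 - <<'E'
from h import *
s=cam('side');t=cam('top');o=telemetry.get_obs();print(o['eef_pos'],o['joint_pos'])
for b in((443,285),(440,285),(446,285)): print(tri(s,(154.7,121),t,b))
# slate, well, base checks: base at origin; known points
for X in([0,0,0],[0.447,0.261,0.141]): print(X,proj(s,X),proj(t,X))
g=cv2.resize(s['img'][60:140,100:200],None,fx=6,fy=6,interpolation=cv2.INTER_CUBIC)[:,:,::-1]
cv2.imwrite('pics/c6.png',np.clip(g.astype(float)*2.5,0,255).astype(np.uint8))
E
```

```text
[ 0.42141553 -0.22490715  0.14063421] [-4.90373889e-01  2.25780791e-01 -1.52574347e-01  1.19115833e+00
  1.88988286e-04  2.65115215e+00]
(array([ 0.41553979, -0.22502709,  0.16719608]), [np.float64(0.008259284102853995), np.float64(0.0082592841028539)])
(array([ 0.41541488, -0.22282295,  0.16586051]), [np.float64(0.010774668531786002), np.float64(0.010774668531786094)])
(array([ 0.4157162 , -0.22715145,  0.16869764]), [np.float64(0.005761610369611132), np.float64(0.005761610369611207)])
[0, 0, 0] [257.64469844  37.42213705] [322.58438266 493.97271739]
[0.447, 0.261, 0.141] [367.41373694 134.31325962] [183.64398931 272.85336664]
```

View pics/c6.png

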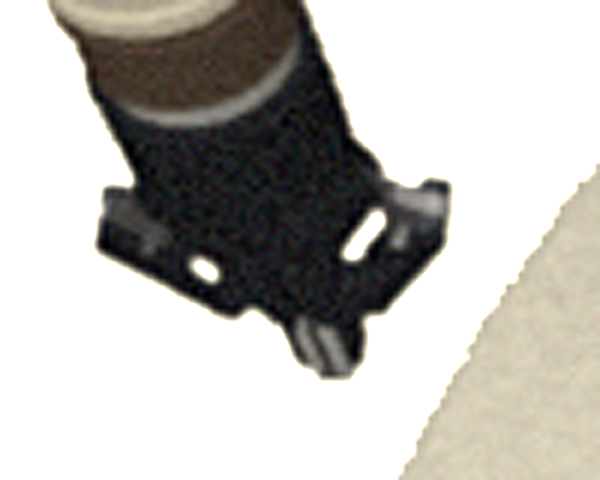

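The tip appears about 25 mm higher than reported in the side view, which fits the miss. I retry lower; the width read-out will tell what is gripped (26 mm for the knob, 42 mm for the flange).

```bash
python3 -m inch '[[[0,0,0],[0.1,0,0],-1],[[0,0,0],[0.1,0,0],-1],[[0,0,0],[0.1,0,0],-1],[[0,0,0],[0.1,0,0],-1],[[0,0,0],[0,0,0.07],-1],[[0,0,0],[0,0,0.1],-1],[[0,0,0],[0,0,0.1],-1],[[0,0,0],[0,0,0.03],-1],[[0,0,0],[0,0,0],-1],[[0,0,0],[0,0,0],-1]]'; python3 -m inch '[[[0,0,0],[0,0,0.03],-1],[[0,0,0],[0,0,0],-1],[[0,0,0],[0,0,0],1],[[0,0,0],[0,0,0],1],[[0,0,0],[0,0,0],1],[[0,0,0],[0,0,0],1],[[0,0,0],[0,0,0],1],[[0,0,0],[0,0,0],1]]'
```

```text
clock: 4.95
eef_pos: [0.5409, -0.2245, 0.0503]
tool_rot: [1.0, 0.0, -0.0, -0.0]
ft_force: [0.0, 0.1, 0.8]
grip_width: 0.0853
grasp_force: 0.0
clock: 5.62
eef_pos: [0.5405, -0.2247, 0.0417]
tool_rot: [1.0, -0.0, 0.0, 0.0]
ft_force: [0.1, 0.1, -0.7]
grip_width: 0.0124
grasp_force: 0.0
```

```bash
python3 -m inch '[[[0,0,0],[0,0,0],-1],[[0,0,0],[0,0,0],-1],[[0,0,0],[0,0,0],-1],[[0,0,0],[0,0,0],-1],[[0,0,0],[0,0,0],-1],[[0,0,0],[0,0,0],-1],[[0,0,0],[0,0,0],-1],[[0,0,0],[0,0,0],-1]]' | grep -E 'width|force|pos'; python3 - <<'E'
from h import *
o=telemetry.get_obs();print(o['eef_pos'])
out=[]
for n in('side','top'):
    c=cam(n);p=proj(c,o['eef_pos']);x,y=[int(v)-50 for v in p];print(n,p,x,y)
    g=cv2.resize(c['img'][y:y+100,x:x+100],None,fx=4,fy=4,interpolation=cv2.INTER_CUBIC)[:,:,::-1]
    g=np.clip(g.astype(float)*2.5,0,255).astype(np.uint8)
    cv2.circle(g,(200,200),3,(0,0,255),1);out.append(g)
cv2.imwrite('pics/c7.png',np.hstack(out))
E
```

```text
eef_pos: [0.5404, -0.2246, 0.0414]
ft_force: [0.2, -0.5, 0.6]
grip_width: 0.0859
grasp_force: 0.0
[ 0.54035806 -0.22460163  0.04140337]
side [167.37818635 194.00535285] 117 144
top [417.97681167 227.04330425] 367 177
```

View pics/c7.png

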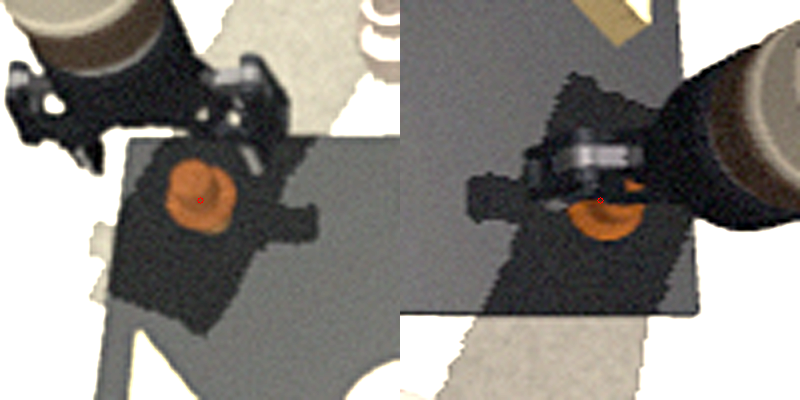

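The side view shows the tips at (141,187) and (181,187), clearly above the knob; stopper at (166,193). The reported z is therefore low by 25 mm or more. I lower in steps and close until the knob is felt.

```bash
python3 -m inch '[[[0,0,0],[0,0,0.045],-1],[[0,0,0],[0,0,0],1],[[0,0,0],[0,0,0],1],[[0,0,0],[0,0,0],1],[[0,0,0],[0,0,0],1],[[0,0,0],[0,0,0],1],[[0,0,0],[0,0,0],1],[[0,0,0],[0,0,0],1],[[0,0,0],[0,0,0],1]]'
```

```text
clock: 7.13
eef_pos: [0.5411, -0.2248, 0.0288]
tool_rot: [1.0, -0.0, 0.001, 0.0]
ft_force: [-0.6, 0.7, 4.2]
grip_width: 0.0222
grasp_force: 58.7
```

Gripped at 22 mm, which is probably only the knob's top edge. I reopen, go 8 mm lower and regrip.

```bash
python3 -m inch '[[[0,0,0],[0,0,0],-1],[[0,0,0],[0,0,0],-1],[[0,0,0],[0,0,0],-1],[[0,0,0],[0,0,0],-1],[[0,0,0],[0,0,0],-1],[[0,0,0],[0,0,0.027],-1],[[0,0,0],[0,0,0],-1]]'; python3 -m inch '[[[0,0,0],[0,0,0],1],[[0,0,0],[0,0,0],1],[[0,0,0],[0,0,0],1],[[0,0,0],[0,0,0],1],[[0,0,0],[0,0,0],1],[[0,0,0],[0,0,0],1],[[0,0,0],[0,0,0],1],[[0,0,0],[0,0,0],1]]'
```

```text
clock: 7.72
eef_pos: [0.5394, -0.2243, 0.0182]
tool_rot: [1.0, -0.0, -0.001, -0.0]
ft_force: [-0.2, -0.2, 0.0]
grip_width: 0.085
grasp_force: 0.0
clock: 8.38
eef_pos: [0.5408, -0.2247, 0.0203]
tool_rot: [1.0, -0.0, 0.0, 0.0]
ft_force: [-0.3, 0.5, 2.3]
grip_width: 0.0236
grasp_force: 58.8
```

```bash
cat >> h.py <<'E'
def orange(c):
    h=cv2.cvtColor(c['img'],cv2.COLOR_RGB2HSV); m=cv2.inRange(h,(3,130,40),(16,255,255))
    n,l,st,ce=cv2.connectedComponentsWithStats(m); return [(st[i].tolist(),np.round(ce[i],1).tolist()) for i in range(1,n) if st[i][4]>25]
E
python3 -m inch '[[[0,0,0],[0,0,0],1],[[0,0,0],[0,0,-0.05],1],[[0,0,0],[0,0,-0.1],1],[[0,0,0],[0,0,-0.1],1],[[0,0,0],[0,0,-0.05],1],[[0,0,0],[0,0,0],1],[[0,0,0],[0,0,0],1]]'; python3 - <<'E'
from h import *
s=cam('side');t=cam('top');print(orange(s),orange(t))
o=telemetry.get_obs()['eef_pos'];print(o,proj(s,o),proj(t,o))
out=[]
for c,x,y in((s,110,110),(t,370,150)):
    g=cv2.resize(c['img'][y:y+100,x:x+100],None,fx=4,fy=4,interpolation=cv2.INTER_CUBIC)[:,:,::-1]
    out.append(np.clip(g.astype(float)*2.5,0,255).astype(np.uint8))
cv2.imwrite('pics/c8.png',np.hstack(out))
E
```

```text
clock: 8.97
eef_pos: [0.5408, -0.2249, 0.1103]
tool_rot: [1.0, -0.0, 0.001, 0.0]
ft_force: [-0.6, -0.1, -1.3]
grip_width: 0.0239
grasp_force: 58.9
[([0, 27, 27, 18, 266], [11.9, 32.8]), ([0, 51, 53, 53, 1535], [28.7, 84.3]), ([537, 67, 23, 64, 776], [551.2, 100.9]), ([148, 167, 18, 20, 211], [155.9, 177.3]), ([182, 283, 21, 4, 73], [192.1, 284.4])] [([368, 138, 21, 5, 100], [377.9, 139.9]), ([423, 222, 21, 10, 118], [433.8, 226.9])]
[ 0.5391835  -0.22413986  0.10813157] [160.78350989 181.35720046] [429.24712625 222.93122968]
```

The stopper lifted with the gripper. I fit its pose from the blob extents (checked against the start image) and likewise confirm the flask.

```bash
cat >> h.py <<'E'
from scipy.optimize import least_squares
def fit(s,t,bs,bt,x0):
    # flange + cork silhouette: side left,right,bottom ; top left,right,bottom
    a=np.linspace(0,2*np.pi,60)
    P=np.vstack([np.c_[r*np.cos(a),r*np.sin(a),0*a+z] for r,z in((.021,.031),(.021,.026),(.015,.026),(.012,0))])
    def ext(c,X,keep):
        q=np.array([proj(c,p) for p in P[:keep]+X]); return q[:,0].min(),q[:,0].max(),q[:,1].max()
    ob=np.array([bs[0]-.5,bs[0]+bs[2]-.5,bs[1]+bs[3]-.5,bt[0]-.5,bt[0]+bt[2]-.5,bt[1]+bt[3]-.5])
    r=least_squares(lambda X:np.r_[ext(s,X,120),ext(t,X,120)]-ob,x0); return r.x,r.fun
E
python3 - <<'E'
from h import *
s=cam('side');t=cam('top')
a=dict(s,img=cv2.imread('pics/side0.png')[:,:,::-1].copy());b=dict(t,img=cv2.imread('pics/top0.png')[:,:,::-1].copy())
A=[q for q in orange(a) if 140<q[1][0]<190 and q[1][1]<220][0];B=[q for q in orange(b) if 400<q[1][0]<440 and q[1][1]>200][0];print(A,B)
print('start',fit(a,b,A[0],B[0],[.54,-.22,.02]))
print('now',fit(s,t,[148,167,18,20],[423,222,21,10],[.54,-.22,.1]))
E
```

```text
([159, 184, 17, 18, 248], [166.7, 192.6]) ([408, 218, 21, 19, 287], [418.1, 227.1])
start (array([ 0.54034195, -0.22390391,  0.0164912 ]), array([-0.07971621,  0.65295325,  0.11309643,  0.71533733, -0.20383543,
        0.02261398]))
now (array([ 0.54029859, -0.22695736,  0.09681394]), array([0.52986595, 1.62362978, 0.69796593, 0.27669147, 1.57527597,
       0.22749131]))
```

View pics/c8.png

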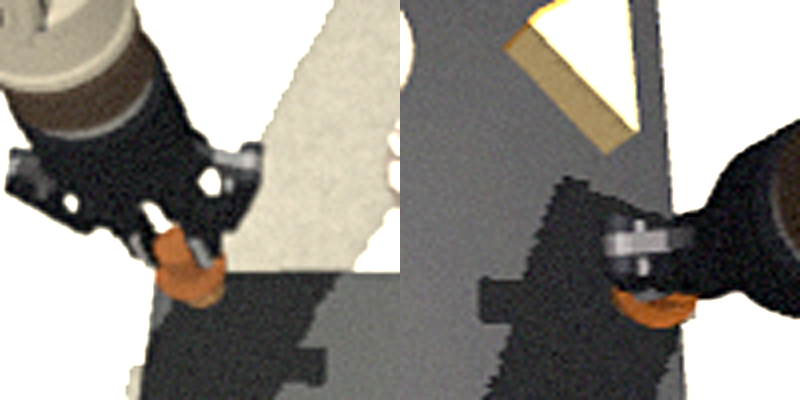

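The picture shows the stopper held upright by its knob in both views. In side the flange is at about (157,180), in top at (433,224). I raise it 18 mm and carry it over the flask.

```bash
python3 -m inch '[[[0,0,0],[0,0,-0.06],1],[[0,0,0],[0.03,-0.06,0],1],[[0,0,0],[0,-0.08,0],1],[[0,0,0],[0,-0.08,0],1],[[0,0,0],[0,-0.08,0],1],[[0,0,0],[0,-0.08,0],1],[[0,0,0],[0,-0.08,0],1],[[0,0,0],[0,-0.08,0],1],[[0,0,0],[0,0,0],1],[[0,0,0],[0,0,0],1]]'; python3 - <<'E'
from h import *
s=cam('side');t=cam('top');A=orange(s);B=orange(t);print(A,B)
o=np.mean([telemetry.get_obs()['eef_pos'] for _ in range(5)],0);print(o)
A=[q for q in A if 180<q[1][0]<280 and q[1][1]<200];B=[q for q in B if 320<q[1][0]<400 and q[1][1]>190]
if A and B: print(fit(s,t,A[0][0],B[0][0],[.547,-.063,.12]))
E
```

```text
clock: 10.0
eef_pos: [0.5486, -0.0615, 0.1266]
tool_rot: [1.0, 0.001, -0.001, 0.0]
ft_force: [0.9, 0.3, -0.8]
grip_width: 0.0235
grasp_force: 59.0
[([0, 27, 58, 77, 2555], [30.9, 66.7]), ([537, 67, 23, 64, 776], [551.1, 100.3]), ([220, 164, 18, 20, 221], [227.8, 174.2]), ([182, 283, 21, 4, 76], [192.0, 284.4])] [([343, 218, 19, 10, 112], [352.0, 222.6])]
[ 0.54894799 -0.06302969  0.12698301]
(array([ 0.5480026 , -0.06197099,  0.11918206]), array([-0.16947603,  0.89226103,  0.32805385, -1.35619826,  1.96022104,
        0.20472024]))
```

The stopper is centred over the mouth within 1 mm in both axes, with the foot about 20 mm above the rim. I lower gently and watch the force.

```bash
python3 -m inch '[[[0,0,0],[0,0,0.02],1],[[0,0,0],[0,0,0.02],1],[[0,0,0],[0,0,0.02],1],[[0,0,0],[0,0,0.02],1],[[0,0,0],[0,0,0.02],1],[[0,0,0],[0,0,0],1]]'; python3 -m inch '[[[0,0,0],[0,0,0.02],1],[[0,0,0],[0,0,0.02],1],[[0,0,0],[0,0,0.02],1],[[0,0,0],[0,0,0],1],[[0,0,0],[0,0,0],1]]'
```

```text
clock: 10.6
eef_pos: [0.5481, -0.0628, 0.0959]
tool_rot: [1.0, -0.0, -0.002, -0.0]
ft_force: [0.4, 1.1, -0.8]
grip_width: 0.0234
grasp_force: 59.0
clock: 11.02
eef_pos: [0.5502, -0.0615, 0.0817]
tool_rot: [1.0, 0.0, 0.001, -0.001]
ft_force: [-2.4, 2.4, 9.4]
grip_width: 0.0234
grasp_force: 62.1
```

Contact came right at the predicted seat height (TCP 0.082). I release, rise and measure.

```bash
python3 -m inch '[[[0,0,0],[0,0,-0.008],1],[[0,0,0],[0,0,0],-1],[[0,0,0],[0,0,0],-1],[[0,0,0],[0,0,0],-1],[[0,0,0],[0,0,0],-1],[[0,0,0],[0,0,0],-1],[[0,0,0],[0,0,0],-1],[[0,0,0],[0,0,-0.05],-1],[[0,0,0],[0,0,-0.1],-1],[[0,0,0],[0,0,-0.1],-1]]'; python3 -m inch '[[[0,0,0],[0,0,-0.1],-1],[[0,0,0],[-0.1,0,0],-1],[[0,0,0],[-0.1,0,0],-1],[[0,0,0],[-0.1,0,0],-1],[[0,0,0],[-0.1,0,0],-1],[[0,0,0],[0,0,0],-1]]'; python3 - <<'E'
from h import *
s=cam('side');t=cam('top')
A=[q for q in orange(s) if 180<q[1][0]<280 and q[1][1]<220];B=[q for q in orange(t) if 320<q[1][0]<400 and q[1][1]>190];print(A,B)
print(fit(s,t,A[0][0],B[0][0],[.547,-.063,.08]))
E
```

```text
clock: 11.85
eef_pos: [0.548, -0.0625, 0.1566]
tool_rot: [1.0, -0.0, -0.002, -0.0]
ft_force: [1.0, -0.1, -0.3]
grip_width: 0.0854
grasp_force: 0.0
clock: 12.35
eef_pos: [0.4232, -0.0622, 0.1867]
tool_rot: [1.0, -0.0, -0.003, -0.0]
ft_force: [-1.1, 0.6, -0.6]
grip_width: 0.0855
grasp_force: 0.0
[([221, 174, 17, 18, 234], [228.9, 182.4])] [([340, 210, 20, 20, 316], [349.2, 219.6])]
(array([ 0.54939175, -0.06430075,  0.08100854]), array([-0.05983515,  1.3532934 ,  0.28538536, -0.04469144,  1.16537979,
        0.15782816]))
```

The stopper reads foot z 0.081 ± 3 mm, close to home (0.077). To be certain I press it down lightly with shut fingers.

```bash
python3 -m inch '[[[0,0,0],[0.1,0,0],1],[[0,0,0],[0.1,0,0],1],[[0,0,0],[0.1,0,0],1],[[0,0,0],[0.11,0,0],1],[[0,0,0],[0,0,0],1],[[0,0,0],[0,0,0.05],1],[[0,0,0],[0,0,0.05],1],[[0,0,0],[0,0,0.03],1],[[0,0,0],[0,0,0],1],[[0,0,0],[0,0,0],1]]'; for i in 1 2; do echo; done; python3 -m inch '[[[0,0,0],[0,0,0.015],1],[[0,0,0],[0,0,0.015],1],[[0,0,0],[0,0,0.015],1]]' | grep -E 'pos|ft_force|width'; python3 -m inch '[[[0,0,0],[0,0,0.01],1],[[0,0,0],[0,0,0.01],1]]' | grep -E 'pos|ft_force'; python3 -m inch '[[[0,0,0],[0,0,0.01],1],[[0,0,0],[0,0,0],1]]' | grep -E 'pos|ft_force'
```

```text
clock: 13.28
eef_pos: [0.5524, -0.0626, 0.1477]
tool_rot: [1.0, -0.0, -0.001, -0.0]
ft_force: [0.6, 0.3, 1.1]
grip_width: 0.0001
grasp_force: 0.0


eef_pos: [0.553, -0.0627, 0.1353]
ft_force: [-0.3, 0.6, -0.2]
grip_width: 0.0
eef_pos: [0.5523, -0.0626, 0.1286]
ft_force: [-0.4, -0.1, -0.2]
eef_pos: [0.5519, -0.0626, 0.125]
ft_force: [-0.3, 0.0, -0.6]
```

```bash
python3 -m inch '[[[0,0,0],[-0.01,0,0.01],1],[[0,0,0],[0,0,0.01],1],[[0,0,0],[0,0,0],1]]' | grep -E 'pos|ft_force';  python3 -m inch '[[[0,0,0],[0,0,0.01],1],[[0,0,0],[0,0,0],1]]' | grep -E 'pos|ft_force'; python3 -m inch '[[[0,0,0],[0,0,0.01],1],[[0,0,0],[0,0,0],1]]' | grep -E 'pos|ft_force'; python3 -m inch '[[[0,0,0],[0,0,0.01],1],[[0,0,0],[0,0,0],1]]' | grep -E 'pos|ft_force'
```

```text
eef_pos: [0.5488, -0.0626, 0.1191]
ft_force: [-0.0, 0.9, -0.0]
eef_pos: [0.5492, -0.0626, 0.1163]
ft_force: [-0.1, -0.2, -0.3]
eef_pos: [0.5492, -0.0626, 0.1132]
ft_force: [1.2, 0.2, -0.9]
eef_pos: [0.5491, -0.0626, 0.1102]
ft_force: [0.3, -0.3, 0.2]
```

```bash
python3 -m inch '[[[0,0,0],[0,0,0.01],1],[[0,0,0],[0,0,0],1]]' | grep -E 'pos|ft_force';  python3 -m inch '[[[0,0,0],[0,0,0.008],1],[[0,0,0],[0,0,0],1]]' | grep -E 'pos|ft_force'; python3 -m inch '[[[0,0,0],[0,0,0.008],1],[[0,0,0],[0,0,0],1]]' | grep -E 'pos|ft_force'
```

```text
eef_pos: [0.5491, -0.0626, 0.1072]
ft_force: [0.3, 0.9, 0.4]
eef_pos: [0.5492, -0.0626, 0.1049]
ft_force: [0.3, -0.5, -0.1]
eef_pos: [0.5492, -0.0626, 0.1025]
ft_force: [-0.3, -0.2, -0.3]
```

```bash
for i in 1; do :; done; python3 -m inch '[[[0,0,0],[0,0,0.01],1],[[0,0,0],[0,0,0],1]]' | grep -E 'pos|ft_force';  python3 -m inch '[[[0,0,0],[0,0,0.008],1],[[0,0,0],[0,0,0],1]]' | grep -E 'pos|ft_force'; python3 -m inch '[[[0,0,0],[0,0,0.008],1],[[0,0,0],[0,0,0],1]]' | grep -E 'pos|ft_force'
```

```text
eef_pos: [0.5491, -0.0626, 0.0994]
ft_force: [0.0, 0.9, 0.2]
eef_pos: [0.5492, -0.0626, 0.0971]
ft_force: [-0.2, 0.6, -0.5]
eef_pos: [0.5498, -0.0626, 0.0954]
ft_force: [-0.9, 0.1, -0.9]
```

```bash
python3 -m inch '[[[0,0,0],[0,0,0.008],1],[[0,0,0],[0,0,0],1]]' | grep -E 'pos|ft_force';  python3 -m inch '[[[0,0,0],[0,0,0.006],1],[[0,0,0],[0,0,0],1]]' | grep -E 'pos|ft_force'; python3 - <<'E'
from h import *
s=cam('side');t=cam('top')
print([q for q in orange(s) if 180<q[1][0]<280 and q[1][1]<220],[q for q in orange(t) if 320<q[1][0]<400 and q[1][1]>190])
E
```

```text
eef_pos: [0.5506, -0.0628, 0.0953]
ft_force: [-3.9, 1.1, 12.7]
eef_pos: [0.5514, -0.0629, 0.0954]
ft_force: [-5.2, 0.9, 20.8]
[([221, 178, 17, 14, 158], [229.4, 185.2])] [([340, 220, 18, 10, 118], [347.8, 224.4])]
```

The knob took 20 N without moving, so the stopper is home. The touch also calibrates the tool: the real tips sit about 38 mm above the reported z. I go over to the bar and turn the tool across it with the jaws half open.

```bash
python3 -m inch '[[[0,0,0],[0,0,-0.05],1],[[0,0,0],[0,0,-0.1],1],[[0,0,0],[0,0,-0.1],1],[[0,0,0],[0,0,-0.1],1],[[0,0,0],[-0.03,-0.06,0],1],[[0,0,0],[-0.04,-0.1,0],1],[[0,0,0],[-0.04,-0.11,0],1],[[0,0,0],[-0.04,-0.11,0],1],[[0,0,0],[-0.04,-0.11,0],-0.06],[[0,0,0],[-0.04,-0.11,0],-0.06]]' | grep -E 'pos|force'
python3 -m inch '[[[0,0,0],[-0.04,-0.11,0],-0.06],[[0,0,0],[-0.04,-0.11,0],-0.06],[[0,0,0],[-0.035,-0.11,0],-0.06],[[0,0,-0.018],[0,-0.1,0],-0.06],[[0,0,-0.019],[0,0,0],-0.06],[[0,0,-0.019],[0,0,0],-0.06],[[0,0,-0.019],[0,0,0],-0.06],[[0,0,-0.019],[0,0,0],-0.06],[[0,0,-0.019],[0,0,0],-0.06],[[0,0,-0.019],[0,0,0],-0.06]]' | grep -E 'pos|rot'
python3 -m inch '[[[0,0,-0.019],[0,0,0],-0.06],[[0,0,-0.019],[0,0,0],-0.06],[[0,0,-0.019],[0,0,0],-0.06],[[0,0,-0.019],[0,0,0],-0.06],[[0,0,-0.019],[0,0,0],-0.06],[[0,0,-0.019],[0,0,0],-0.06],[[0,0,-0.004],[0,0,0],-0.06],[[0,0,0],[0,0,0],-0.06],[[0,0,0],[0,0,0],-0.06]]'; python3 - <<'E'
from h import *
s=cam('side');t=cam('top')
A=[q for q in orange(s) if 180<q[1][0]<280 and q[1][1]<220];B=[q for q in orange(t) if 320<q[1][0]<400 and q[1][1]>190];print(A,B)
print(fit(s,t,A[0][0],B[0][0],[.547,-.063,.08]))
E
```

```text
eef_pos: [0.4789, 0.0582, 0.1979]
ft_force: [0.2, 0.0, 0.7]
grasp_force: 0.0
eef_pos: [0.4363, 0.1301, 0.2075]
tool_rot: [0.879, 0.475, 0.015, -0.044]
clock: 18.47
eef_pos: [0.4364, 0.1299, 0.2074]
tool_rot: [0.65, 0.759, 0.03, -0.035]
ft_force: [0.1, 0.0, -0.6]
grip_width: 0.0453
grasp_force: 0.0
[([221, 174, 17, 17, 223], [229.0, 182.6])] [([340, 210, 20, 20, 308], [349.3, 219.8])]
(array([ 0.54883194, -0.06371372,  0.08498732]), array([-0.01736473,  1.45732215,  0.31349527, -0.03778929,  1.28343361,
        0.17117533]))
```

```bash
python3 - <<'E'
from h import *
from scipy.spatial.transform import Rotation as R
o=telemetry.get_obs();print(np.round(o['joint_pos'],3),o['eef_pos']);print(R.from_quat(o['tool_rot']).as_matrix().round(3))
E
```

```text
[ 0.22   0.14  -0.085  1.341  0.092  1.637] [0.43649201 0.12983515 0.20739252]
[[-0.153  0.988 -0.015]
 [ 0.984  0.154  0.091]
 [ 0.092 -0.001 -0.996]]
```

The last joint hit its limit during the carry, so motion was lost and the tool tilted 5°. I compute the correction.

```bash
cat >> h.py <<'E'
from scipy.spatial.transform import Rotation as Ro
def corr(yaw=90.26):
    o=[telemetry.get_obs()]; M=Ro.from_quat(o[0]['tool_rot']); a=np.radians(yaw)
    D=Ro.from_matrix(np.array([[np.cos(a),np.sin(a),0],[np.sin(a),-np.cos(a),0],[0,0,-1]]))
    return (M.inv()*D).as_rotvec()/(2*np.pi), o[0]['eef_pos']
E
python3 -c "
from h import *
r,p=corr();print(r.round(4),p)"
```

```text
[-0.0012 -0.0146  0.0238] [0.43649201 0.12983515 0.20739252]
```

```bash
python3 -m inch '[[[-0.0006,-0.0073,0.0119],[0,0,0],-0.06],[[-0.0006,-0.0073,0.0119],[0,0,0],-0.06],[[0,0,0],[0.05,0,0],-0.06],[[0,0,0],[0.1,0.01,0],-0.06],[[0,0,0],[0.1,0.01,0],-0.06],[[0,0,0],[0.1,0,0],-0.06],[[0,0,0],[0.09,0,0],-0.06],[[0,0,0],[0,0,0],-0.06],[[0,0,0],[0,0,0],-0.06]]'; python3 -c "
from h import *
r,p=corr();print(r.round(4),p,telemetry.get_obs()['joint_pos'].round(2) if hasattr(telemetry.get_obs()['joint_pos'],'round') else '')
s=cam('side');t=cam('top')
# bar visible columns in the top view: grey levels along the bar axis
for c in (s,t):
    q=[proj(c,[.447,y,.141]) for y in np.arange(.16,.37,.02)]
    print([int(c['img'][int(round(v)),int(round(u))].mean()) for u,v in q])"
```

```text
clock: 19.32
eef_pos: [0.4416, 0.2628, 0.2068]
tool_rot: [0.704, 0.71, -0.001, -0.0]
ft_force: [0.4, -0.6, -0.1]
grip_width: 0.0453
grasp_force: 0.0
[-0.0001  0.0001  0.0005] [0.4416014  0.26284633 0.20682322] [ 0.54  0.26  0.07  1.38 -0.    2.1 ]
[133, 67, 64, 65, 60, 63, 64, 110, 107, 122, 116]
[118, 66, 65, 65, 65, 64, 63, 4, 18, 6, 4]
```

```bash
python3 -m inch '[[[0,0,0],[0,0,0.08],-0.06],[[0,0,0],[0,0,0.1],-0.06],[[0,0,0],[0,0,0.07],-0.06],[[0,0,0],[0,0,0.03],-0.06],[[0,0,0],[0,0,0],-0.06]]' | grep -E 'pos|ft_force'; python3 -m inch '[[[0,0,0],[0,0,0.02],-0.06],[[0,0,0],[0,0,0.02],-0.06],[[0,0,0],[0,0,0],-0.06]]' | grep -E 'pos|ft_force';  python3 -m inch '[[[0,0,0],[0,0,0.02],-0.06],[[0,0,0],[0,0,0.02],-0.06],[[0,0,0],[0,0,0.02],-0.06],[[0,0,0],[0,0,0.02],-0.06],[[0,0,0],[0,0,0],-0.06]]' | grep -E 'pos|ft_force'
```

```text
eef_pos: [0.4404, 0.2596, 0.1211]
ft_force: [-0.3, -0.4, 1.4]
eef_pos: [0.4423, 0.2616, 0.1114]
ft_force: [0.8, 0.6, 0.2]
eef_pos: [0.4409, 0.2611, 0.0856]
ft_force: [0.2, 0.3, 0.1]
```

```bash
python3 -m inch '[[[0,0,0],[0,0.01,0.01],1],[[0,0,0],[0,0,0],1],[[0,0,0],[0,0,0],1],[[0,0,0],[0,0,0],1],[[0,0,0],[0,0,0],1],[[0,0,0],[0,0,0],1],[[0,0,0],[0,0,0],1]]'
```

```text
clock: 21.08
eef_pos: [0.448, 0.2617, 0.0851]
tool_rot: [0.706, 0.709, 0.002, 0.002]
ft_force: [5.1, -0.3, -2.3]
grip_width: 0.0118
grasp_force: 58.4
```

The bar is gripped (same −2 mm width bias as the knob). I follow the arc up to 0.5 rad and check.

```bash
python3 -m inch '[[[0,0,0],[0.001,0.001,-0.042],1],[[0,0,0],[0,0.003,-0.043],1],[[0,0,0],[0,0.005,-0.042],1],[[0,0,0],[0,0.008,-0.042],1],[[0,0,0],[0,0.01,-0.041],1],[[0,0,0],[0,0.011,-0.041],1],[[0,0,0],[0,0.014,-0.04],1],[[0,0,0],[0,0.015,-0.04],1],[[0,0,0],[0,0.018,-0.038],1],[[0,0,0],[0,0.019,-0.038],1]]'; python3 -m inch '[[[0,0,0],[0,0,0],1],[[0,0,0],[0,0,0],1]]'
```

```text
clock: 21.92
eef_pos: [0.478, 0.2618, 0.2063]
tool_rot: [0.706, 0.709, 0.0, 0.001]
ft_force: [7.0, -0.7, -7.2]
grip_width: 0.0118
grasp_force: 58.5
clock: 22.08
eef_pos: [0.4781, 0.2619, 0.2063]
tool_rot: [0.706, 0.708, 0.001, 0.001]
ft_force: [6.2, 0.5, -6.5]
grip_width: 0.0116
grasp_force: 58.9
```

```bash
python3 -m inch '[[[0,0,0],[0,0.024,-0.036],1],[[0,0,0],[0,0.025,-0.036],1],[[0,0,0],[0,0.026,-0.034],1],[[0,0,0],[0,0.027,-0.034],1],[[0,0,0],[0,0.029,-0.031],1],[[0,0,0],[0,0.03,-0.031],1],[[0,0,0],[0,0.032,-0.028],1],[[0,0,0],[0,0.032,-0.028],1],[[0,0,0],[0,0,0],1],[[0,0,0],[0,0,0],1]]'; python3 -c "
from h import *
t=cam('top');s=cam('side');print(telemetry.get_obs()['joint_pos'])"
```

```text
clock: 22.92
eef_pos: [0.5415, 0.2622, 0.2859]
tool_rot: [0.705, 0.709, -0.001, -0.001]
ft_force: [-9.1, -2.2, 8.1]
grip_width: 0.0116
grasp_force: 60.6
[4.50378057e-01 4.47824352e-01 5.39710211e-01 1.66578314e+00
 1.61378093e-03 2.01556549e+00]
```

```bash
python3 -m inch '[[[0,0,0],[0,0.016,-0.015],1],[[0,0,0],[0,0.015,-0.015],1],[[0,0,0],[0,0.005,-0.005],1],[[0,0,0],[0,0,0],1],[[0,0,0],[0,0,0],1],[[0,0,0],[0,0,0],1],[[0,0,0],[0,0,0],1]]'; python3 -c "
from h import *
print([np.round(telemetry.get_obs()['eef_pos'],4)])
s=cam('side');t=cam('top')
cv2.imwrite('pics/lidA_s.png',s['img'][:,:,::-1]);cv2.imwrite('pics/lidA_t.png',t['img'][:,:,::-1])
# bar ends predicted for several angles vs image profile (top)
for th in (.8,.9,1.0):
    for y in(.165,.36): print(th,y,proj(t,[.702-.255*np.cos(th),y,.141+.255*np.sin(th)]).round(1),proj(s,[.702-.255*np.cos(th),y,.141+.255*np.sin(th)]).round(1))"
```

```text
clock: 23.6
eef_pos: [0.5532, 0.2622, 0.2953]
tool_rot: [0.705, 0.709, -0.001, -0.0]
ft_force: [-4.4, -2.3, 5.8]
grip_width: 0.0115
grasp_force: 59.8
[array([0.5532, 0.2622, 0.2953])]
0.8 0.165 [218.9 215. ] [338.8 117.5]
0.8 0.36 [ 85.2 217.3] [441.1 114.8]
0.9 0.165 [217.2 199.7] [340.8 120.8]
0.9 0.36 [ 80.3 202.1] [446.  118.1]
1.0 0.165 [215.6 182.9] [342.8 125.7]
1.0 0.36 [ 75.9 185.3] [450.9 122.9]
```

```bash
python3 - <<'E'
import cv2,numpy as np
t=cv2.imread('pics/lidA_t.png',0).astype(int);s=cv2.imread('pics/lidA_s.png',0).astype(int)
print('top rows170-220 col 88-92, 208-212');print(t[170:220,88:92].mean(1).astype(int).tolist());print(t[170:220,206:210].mean(1).astype(int).tolist())
print('side rows 100-140 col 436-440 / 348-352');print(s[100:140,436:440].mean(1).astype(int).tolist());print(s[100:140,348:352].mean(1).astype(int).tolist())
E
```

```text
top rows170-220 col 88-92, 208-212
[32, 26, 29, 27, 21, 19, 19, 18, 19, 18, 19, 20, 20, 20, 21, 19, 23, 19, 14, 13, 15, 14, 14, 9, 9, 6, 9, 52, 83, 66, 169, 161, 164, 165, 162, 162, 164, 166, 161, 158, 139, 130, 110, 80, 69, 59, 50, 51, 52, 52]
[99, 93, 86, 88, 87, 90, 122, 119, 117, 117, 115, 109, 98, 82, 86, 85, 85, 78, 110, 121, 125, 144, 148, 124, 114, 102, 79, 60, 86, 85, 85, 84, 85, 82, 84, 83, 86, 86, 87, 85, 84, 85, 85, 83, 88, 87, 84, 85, 87, 86]
side rows 100-140 col 436-440 / 348-352
[167, 166, 166, 167, 167, 168, 167, 168, 170, 171, 168, 167, 166, 166, 167, 168, 160, 121, 128, 133, 124, 111, 90, 64, 71, 98, 99, 95, 90, 90, 87, 84, 84, 83, 85, 87, 88, 89, 93, 93]
[167, 166, 167, 167, 167, 165, 165, 166, 168, 170, 169, 170, 170, 169, 166, 166, 167, 172, 165, 130, 126, 139, 141, 123, 102, 75, 72, 115, 126, 127, 128, 128, 127, 129, 135, 132, 132, 131, 131, 138]
```

Camera and arm agree on about 0.945 rad, held past balance. I ease back to about 0.77.

```bash
python3 -m inch '[[[0,0,0],[0,-0.0205,0.015],1],[[0,0,0],[0,-0.02,0.0155],1],[[0,0,0],[0,-0.0195,0.016],1],[[0,0,0],[0,-0.0185,0.017],1],[[0,0,0],[0,-0.018,0.0175],1],[[0,0,0],[0,-0.0175,0.018],1],[[0,0,0],[0,0,0],1],[[0,0,0],[0,0,0],1],[[0,0,0],[0,0,0],1],[[0,0,0],[0,0,0],1]]'; python3 - <<'E'
from h import *
s=cam('side');t=cam('top');T=t['img'].mean(2);S=s['img'].mean(2)
for th in (.7,.77,.84):
    P=[.702-.255*np.cos(th),.165,.141+.255*np.sin(th)];print(th,proj(t,P).round(1),proj(s,P).round(1))
print(T[195:240,208:212].mean(1).astype(int).tolist());print(S[100:135,348:352].mean(1).astype(int).tolist())
A=[q for q in orange(s) if 180<q[1][0]<280 and q[1][1]<220];B=[q for q in orange(t) if 320<q[1][0]<400 and q[1][1]>190];print(A,B)
E
```

```text
clock: 24.53
eef_pos: [0.5186, 0.2621, 0.2652]
tool_rot: [0.705, 0.709, -0.001, -0.001]
ft_force: [-6.0, -3.2, 4.8]
grip_width: 0.0119
grasp_force: 60.1
0.7 [220.8 228.6] [336.9 115.6]
0.77 [219.5 219.3] [338.2 116.8]
0.84 [218.2 209.1] [339.6 118.6]
[97, 98, 100, 122, 103, 106, 102, 102, 90, 82, 79, 83, 82, 83, 82, 85, 85, 85, 86, 90, 76, 103, 118, 123, 140, 139, 117, 109, 94, 71, 83, 83, 80, 81, 81, 83, 83, 81, 83, 85, 87, 53, 61, 59, 61]
[161, 160, 161, 161, 160, 160, 160, 160, 163, 164, 164, 166, 156, 95, 77, 98, 101, 91, 78, 64, 105, 167, 168, 163, 165, 166, 167, 166, 166, 168, 168, 167, 167, 167, 165]
[([221, 174, 17, 17, 224], [228.9, 182.6])] [([340, 210, 20, 20, 313], [349.2, 219.8])]
```

The lid reads 0.766 rad from the top view (bar row 219.9) and 0.774 from the arm. It's still and gripped, and the stopper is unchanged, so I hand in.

```bash
python3 -c "
from workcell import workorder
print(workorder.job_done())"
```

```text
the job is handed in; nothing more can be done
None
```

I handed the job in at about 25 s of the 64 s, but the hand-in returned no verdict. The stopper read home in the flask, and a 20 N press did not move it. The lid went up to about 0.945 rad and is now held still by its bar at about 0.77 rad.

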